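Sweep loose tube caps through the gate into the collecting slot

ROBOT

A 6-joint arm with a two-finger parallel gripper is mounted at the origin on the work surface. World frame = base frame: x ahead of the robot, y to its left, z up, the work surface at z = 0. Lengths are in m, angles in rad, forces in N, time in s.
With the tool pointing down it reaches from about 0.35 to 0.975 m from the base axis. Payload 17.4 kg.
Tool frame: the origin (TCP) lies at the very end of the fingers, on their centre line; the grasp point (between the pads) lies 19 mm behind it; z points along the fingers, y is the direction in which the jaws open and shut (so a half turn about z gives the same grasp; the last joint's range is limited). The gripper opens to 85 mm and grips with 20 to 120 N. Pads are 22 mm wide; open, the fingers measure 114 mm over their backs; the gripper's body (76 mm by 85 mm) begins 54 mm behind the grasp point. The pads swing forward as they close: fully open they stand 13 mm farther back than shut.
Start: joints at [1.171, 0.116, 1.442, -0, 1.584, -0.038], TCP at [0.239, 0.631, 0.231] pointing down, gripper open.
Joint ranges: [-2.83, 2.83], [-0.83, 2.19], [0.07, 2.5], [-1.14, 4.28], [0.01, 3], [-2.97, 2.97]. Speed limits (rad/s): [1.89, 1.89, 2.22, 3.14, 3.14, 3.14].

INTERFACE

Orientations are given as a unit quaternion [x, y, z, w].
In Python, from workcell import ctrl gives the robot as it stands. The module is installed in compiled form; this text tells all that it offers. Calls block until the motion is done:
- ctrl.reach(position, orientation): joint-space move of the TCP to a pose.
- ctrl.movel(position, feed=0.15, frame=None, guard=None): straight line of the TCP; frame=None keeps the orientation; feed is the mean speed in m/s. With guard (N) it stops when the force on the tool has changed by that much, and returns True; else False.
- ctrl.set_joints(angles): joint-space move.
- ctrl.command_gripper(opening): finger opening in m; the grip force is fixed at half the most; returns when the fingers have stopped.
- ctrl.pause(seconds).
- ctrl.solve_ik(position, orientation): joint angles nearest the present ones, or None.
- ctrl.camera(name): name is "scene" or "side" or "wrist"; returns a dict with "image" (384x512x3 uint8, red, green, blue), "fx", "fy", "cx", "cy" (pixels), "extrinsics" (4x4, takes a point from world to camera coordinates). Camera axes: x right, y up, looking along -z (the intrinsics and any distortion apply to the point x, -y, -z); pixel columns grow to the right and rows downward; lengths in m; the calibration is good to about 2 mm. The wrist camera is an equidistant fisheye: a pixel r from the principal point sees the ray r / f radians off the axis. A picture is of the moment at which its call begins. There is no depth.
A pose or a line that the arm cannot do raises ctrl.IKError and nothing moves.
- ctrl.job_done(): hands the job in, once; it reports no verdict.
Readings, each from a call of its own:
- ctrl.get_time(): time.
- ctrl.get_qpos(): joint angles.
- ctrl.get_joint_vel(): joint speeds.
- ctrl.get_joint_efforts(): joint torques, N m.
- ctrl.get_tool_pos(): TCP position.
- ctrl.get_tool_rot(): TCP orientation.
- ctrl.get_contact_force(): force on the tool from outside, world axes, zero at the start.
- ctrl.get_wrist_torque(): the same for the moment, N m.
- ctrl.get_width(): finger opening in m.
Only numpy, scipy, OpenCV 4.12 (cv2) and the standard library are available. Lean on these libraries where they do the work, as an engineer would, in place of code of your own. Each camera call takes 0.05 s, during which the arm holds its last target.

TASK

Push the red, the blue and the yellow screw cap across the tray with the fingers, one at a time and in any order, through the narrow gate between the two green posts so that each drops into the collecting slot behind it. Slide them only, without picking any cap up, and leave the small amber vial and the grey jar with the green lid standing where they are on the tray.

Things in the scene. Friction and masses are not known exactly. Their poses are not given: they have to be found in the camera images.
- tray: white sorting tray fixed to the bench, deck 80 mm above the bench. Origin at bench level under the middle of the deck; x points along the tray through the gate into the slot, y across, z up. Position and yaw vary.
- deck (a point): middle of the tray's flat deck, on its surface; axes as the tray. The deck reaches from x = -130 to +130 mm and y = -125 to +125 mm. An aluminium rim 6 mm thick and 16 mm high stands all round it, broken only by the gate in the middle of the +x end.
- gate (a point): middle of the gate, on the deck's sheer far edge (tray x = 130 mm, y = 0), at deck height; axes as the tray, x through the gate. Two round green posts, 8 mm thick, 22 mm high, leave 44 mm clear (y = -22 to +22). They stand beyond the edge (x = 130 to 138), so only the cap need enter: once its middle is past the edge it tips and falls in.
- slot (a point): middle of the collecting slot's floor, 6 mm above the bench: an open-topped pit behind the gate, tray x = 130 to 240 mm, y = -25 to +25 mm, its walls level with the rim. A polished slippery chute on its floor, starting 32 mm below the deck's edge, carries fallen caps away from the gate. Axes as the tray.
- cap_red_mid (a point): middle of the red screw cap: a plain disc 32 mm in diameter and 14 mm high, about 14 g, loose, lying flat on the tray's deck at the start. This point is its centre, half-way up (7 mm above the deck); z is its axis.
- cap_blue_mid (a point): middle of the blue screw cap: a plain disc 32 mm in diameter and 14 mm high, about 14 g, loose, lying flat on the tray's deck at the start. This point is its centre, half-way up (7 mm above the deck); z is its axis.
- cap_yellow_mid (a point): middle of the yellow screw cap: a plain disc 32 mm in diameter and 14 mm high, about 14 g, loose, lying flat on the tray's deck at the start. This point is its centre, half-way up (7 mm above the deck); z is its axis.
- vial: small amber glass vial with a white cap, 28 mm in diameter, 50 mm tall, standing loose on the deck near a front corner beside the gate end; leave it alone. Origin at the centre of its underside, z up its axis.
- vial_mid (a point): centre of the amber vial, 25 mm above the deck.
- jar: small grey jar with a green lid, 34 mm in diameter, 40 mm tall, standing loose on the deck near the other front corner; leave it alone. Origin at the centre of its underside, z up its axis.
- jar_mid (a point): centre of the grey jar, 20 mm above the deck.
Mind the look-alikes: they are no part of the job. Of the things that look like the part that bears cap_blue_mid, the smallest one is meant.

How it is judged:
On the way, in this order (a step that is already met when the one before it is completed fails the run):
1. one cap, any, has gone through the gate and lies in the slot (((x of cap_red_mid in the frame of tray between 0.134 and 0.24 m and y of cap_red_mid in the frame of tray between -0.025 and 0.025 m and z of cap_red_mid in the frame of tray below 0.072 m) or (x of cap_blue_mid in the frame of tray between 0.134 and 0.24 m and y of cap_blue_mid in the frame of tray between -0.025 and 0.025 m and z of cap_blue_mid in the frame of tray below 0.072 m) or (x of cap_yellow_mid in the frame of tray between 0.134 and 0.24 m and y of cap_yellow_mid in the frame of tray between -0.025 and 0.025 m and z of cap_yellow_mid in the frame of tray below 0.072 m))), for 0.2 s.
2. a second cap lies in the slot ((((x of cap_red_mid in the frame of tray between 0.134 and 0.24 m and y of cap_red_mid in the frame of tray between -0.025 and 0.025 m and z of cap_red_mid in the frame of tray below 0.072 m) and (x of cap_blue_mid in the frame of tray between 0.134 and 0.24 m and y of cap_blue_mid in the frame of tray between -0.025 and 0.025 m and z of cap_blue_mid in the frame of tray below 0.072 m)) or ((x of cap_red_mid in the frame of tray between 0.134 and 0.24 m and y of cap_red_mid in the frame of tray between -0.025 and 0.025 m and z of cap_red_mid in the frame of tray below 0.072 m) and (x of cap_yellow_mid in the frame of tray between 0.134 and 0.24 m and y of cap_yellow_mid in the frame of tray between -0.025 and 0.025 m and z of cap_yellow_mid in the frame of tray below 0.072 m)) or ((x of cap_blue_mid in the frame of tray between 0.134 and 0.24 m and y of cap_blue_mid in the frame of tray between -0.025 and 0.025 m and z of cap_blue_mid in the frame of tray below 0.072 m) and (x of cap_yellow_mid in the frame of tray between 0.134 and 0.24 m and y of cap_yellow_mid in the frame of tray between -0.025 and 0.025 m and z of cap_yellow_mid in the frame of tray below 0.072 m)))), for 0.2 s.
3. all three caps lie in the slot (x of cap_red_mid in the frame of tray between 0.134 and 0.24 m and y of cap_red_mid in the frame of tray between -0.025 and 0.025 m and z of each of cap_red_mid, cap_blue_mid, cap_yellow_mid in the frame of tray below 0.072 m and x of cap_blue_mid in the frame of tray between 0.134 and 0.24 m and y of cap_blue_mid in the frame of tray between -0.025 and 0.025 m and x of cap_yellow_mid in the frame of tray between 0.134 and 0.24 m and y of cap_yellow_mid in the frame of tray between -0.025 and 0.025 m), for 0.2 s.
At the end, for the whole second after the job is handed in: All three caps lie at rest inside the collecting slot (middle more than 4 mm past the deck's edge, between the slot's walls, at least 8 mm below the deck's surface); the vial and the jar stand upright on the tray within 20 mm of where they were (all of step 3 and linear speed of each of cap_red, cap_blue, cap_yellow below 0.05 m/s and distance of each of vial_mid, jar_mid from where it was at the start of the episode below 0.02 m and angle between each of vial, jar's own z axis and vertical below 0.3 rad); the robot touches nothing.
It fails at once if the red cap is lifted (its middle more than 14 mm above where it is when lying on the deck) (z of cap_red_mid in the frame of tray above 0.101 m).
It fails at once if the blue cap is lifted (its middle more than 14 mm above where it is when lying on the deck) (z of cap_blue_mid in the frame of tray above 0.101 m).
It fails at once if the yellow cap is lifted (its middle more than 14 mm above where it is when lying on the deck) (z of cap_yellow_mid in the frame of tray above 0.101 m).
It fails at once if the vial is shifted more than 20 mm or tipped (not (distance of vial_mid from where it was at the start of the episode below 0.02 m) or not (angle between vial's own z axis and vertical below 0.3 rad)).
It fails at once if the jar is shifted more than 20 mm or tipped (not (distance of jar_mid from where it was at the start of the episode below 0.02 m) or not (angle between jar's own z axis and vertical below 0.3 rad)).
It also fails if it takes over 67 s, if anything falls off the work surface, if the arm or the gripper's body presses on something with over 40 N, if the wrist force passes 120 N, or if a joint passes its speed limit or range.

## Working session

There is one attempt and no reset: what is moved stays moved. The work goes in short steps, each a Python script; the robot and the scene stay as the last script left them, time stands still between calls to the robot, and variables do not carry over. Pictures are saved under pics/ and viewed, and the job is handed in when it is done.

```bash
mkdir -p pics; ls; cat > h.py <<'E'
import numpy as np, cv2
from workcell import ctrl
def save(name,fn):
    c=ctrl.camera(name); cv2.imwrite('pics/'+fn,c['image'][:,:,::-1]); return c
E
python3 - <<'E'
from h import *
for n in ['scene','side','wrist']:
    c=save(n,n+'0.png'); print(n,c['fx'],c['fy'],c['cx'],c['cy']); print(np.round(c['extrinsics'],4).tolist(), [k for k in c])
    np.savez(n+'0.npz',**{k:v for k,v in c.items()})
print(ctrl.get_time(),ctrl.get_tool_rot())
E
```

```text
pics
scene 370.0793041036422 370.0793041036422 256.1143747378662 188.57909166882914
[[-0.5048, 0.8632, -0.0113, 0.3197], [-0.698, -0.4004, 0.5937, 0.3238], [0.5079, 0.3076, 0.8046, -1.015], [0.0, 0.0, 0.0, 1.0]] ['image', 'fx', 'fy', 'cx', 'cy', 'extrinsics']
side 361.778428083428 361.778428083428 259.0632463188977 199.24584889187665
[[0.9843, -0.1762, -0.0121, -0.5976], [0.1117, 0.5677, 0.8157, -0.1378], [-0.1368, -0.8042, 0.5784, -0.6681], [0.0, 0.0, 0.0, 1.0]] ['image', 'fx', 'fy', 'cx', 'cy', 'extrinsics']
wrist 297.3186396354542 297.3186396354542 252.61883375891648 190.21796898741795
[[0.3537, 0.9353, -0.001, -0.674], [-0.8937, 0.3377, -0.2954, 0.0388], [-0.276, 0.1054, 0.9554, -0.3802], [0.0, 0.0, 0.0, 1.0]] ['image', 'fx', 'fy', 'cx', 'cy', 'extrinsics']
0.15 [ 1.79900195e-01  9.83684770e-01 -4.26417951e-04 -1.07780010e-04]
```

View pics/scene0.png

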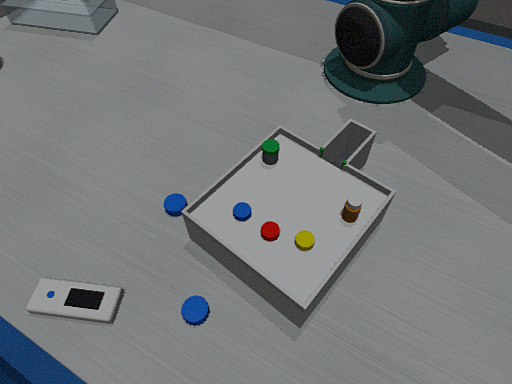

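View pics/side0.png

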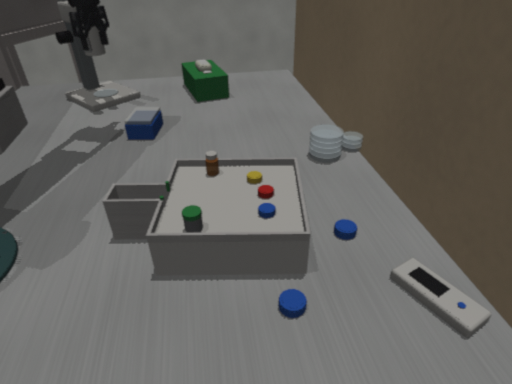

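View pics/wrist0.png

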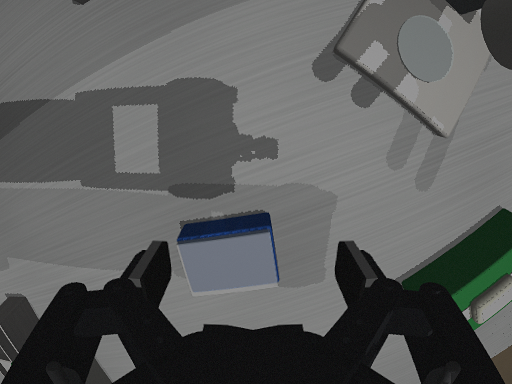

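The blue look-alikes in the scene view are (242,211) on the deck, (175,204) and (195,310) on the bench, and the button on the remote at (51,294). Only (242,211) lies on the deck, and it also looks the smallest. I'll measure all of them and check with a crop.

```bash
cat >> h.py <<'E'
def ray(c,u,v):
    E=c['extrinsics']; R=E[:3,:3]; t=E[:3,3]
    d=np.array([(u-c['cx'])/c['fx'],-(v-c['cy'])/c['fy'],-1.0])
    return -R.T@t, R.T@d
def onz(c,u,v,z):
    o,d=ray(c,u,v); return o+d*(z-o[2])/d[2]
def tri(obs):
    A=np.zeros((3,3));b=np.zeros(3)
    L=[]
    for c,u,v in obs:
        o,d=ray(c,u,v); d=d/np.linalg.norm(d);P=np.eye(3)-np.outer(d,d);A+=P;b+=P@o;L.append((o,P))
    x=np.linalg.solve(A,b); return x,[np.linalg.norm(P@(x-o)) for o,P in L]
def blobs(c,col,mina=6):
    hsv=cv2.cvtColor(np.ascontiguousarray(c['image']),cv2.COLOR_RGB2HSV)
    H,S,V=cv2.split(hsv)
    m={'red':((H<6)|(H>172))&(S>150)&(V>60),'blue':(H>105)&(H<125)&(S>150)&(V>70),'yellow':(H>20)&(H<34)&(S>120)&(V>80),'green':(H>45)&(H<80)&(S>100)&(V>25),'amber':(H>5)&(H<20)&(S>130)&(V>40)}[col].astype(np.uint8)
    n,_,st,ce=cv2.connectedComponentsWithStats(m)
    return [(ce[i].round(1),st[i].tolist()) for i in range(1,n) if st[i][4]>=mina]
E
python3 - <<'E'
from h import *
for n in ['scene','side']:
    c=dict(np.load(n+'0.npz'))
    for col in ['red','blue','yellow','green','amber']:
        for ce,st in blobs(c,col):
            z={'red':.087,'blue':.087,'yellow':.087}.get(col,.091)
            print(n,col,ce,st,onz(c,*ce,z).round(4), onz(c,*ce,0.007).round(3) if col=='blue' else '')
    im=c['image'][:,:,::-1]
    cr=im[110:330,170:410] if n=='scene' else im[140:290,90:330]
    cv2.imwrite('pics/'+n+'_crop.png',cv2.resize(cr,None,fx=2.7 if n=='scene' else 3.3,fy=2.7 if n=='scene' else 3.3,interpolation=cv2.INTER_CUBIC))
E
```

```text
scene red [269.8 230.5] [261, 222, 19, 19, 279] [0.6254 0.0231 0.087 ] 
scene blue [340.8   1.3] [328, 0, 24, 5, 53] [-0.1397 -0.168   0.087 ] [-0.294 -0.217  0.007]
scene blue [482.   36.2] [448, 26, 64, 23, 424] [-0.1498  0.2178  0.087 ] [-0.306  0.225  0.007]
scene blue [174.5 202.8] [164, 193, 23, 22, 341] [ 0.6605 -0.1506  0.087 ] [ 0.625 -0.197  0.007]
scene blue [241.6 210. ] [233, 202, 18, 18, 230] [ 0.6141 -0.0394  0.087 ] [ 0.571 -0.07   0.007]
scene blue [ 50.1 293.9] [47, 291, 7, 7, 36] [ 0.8872 -0.2112  0.087 ] [ 0.885 -0.267  0.007]
scene blue [194.5 309.2] [181, 296, 28, 29, 579] [ 0.7964 -0.0083  0.087 ] [ 0.781 -0.034  0.007]
scene blue [ 32.1 358.8] [0, 317, 86, 67, 1942] [ 0.963  -0.1604  0.087 ] [ 0.972 -0.209  0.007]
scene blue [  5.8 378.8] [0, 370, 17, 14, 76] [ 0.9974 -0.1706  0.087 ] [ 1.011 -0.22   0.007]
scene yellow [304.4 238.8] [295, 230, 20, 19, 269] [0.6107 0.0801 0.087 ] 
scene green [270.2 146.7] [262, 139, 17, 16, 230] [ 0.4619 -0.067   0.091 ] 
scene green [321.2 150.9] [320, 147, 4, 10, 25] [0.4224 0.0244 0.091 ] 
scene green [343.9 161.9] [342, 1
[... 471 characters left out ...]
6.5] [335, 220, 22, 14, 238] [ 0.7409 -0.1115  0.087 ] [ 0.786 -0.022  0.007]
side blue [292.1 300.5] [279, 289, 27, 24, 482] [ 0.6101 -0.2492  0.087 ] [ 0.629 -0.187  0.007]
side blue [461.2 304.9] [458, 303, 7, 5, 25] [ 0.8336 -0.299   0.087 ] [ 0.897 -0.247  0.007]
side yellow [254.  175.3] [247, 171, 15, 9, 99] [0.6128 0.0872 0.087 ] 
side green [205.4  81.8] [182, 60, 46, 41, 1272] [0.547  0.7392 0.091 ] 
side green [167.3 185.9] [166, 182, 3, 9, 17] [0.4323 0.0748 0.091 ] 
side green [161.1 196.9] [160, 196, 3, 3, 8] [0.4215 0.0372 0.091 ] 
side green [191.3 212.9] [182, 206, 19, 15, 225] [ 0.478  -0.0259  0.091 ] 
side amber [211.6 166.2] [206, 159, 12, 16, 135] [0.5264 0.1368 0.091 ]
```

View pics/scene_crop.png

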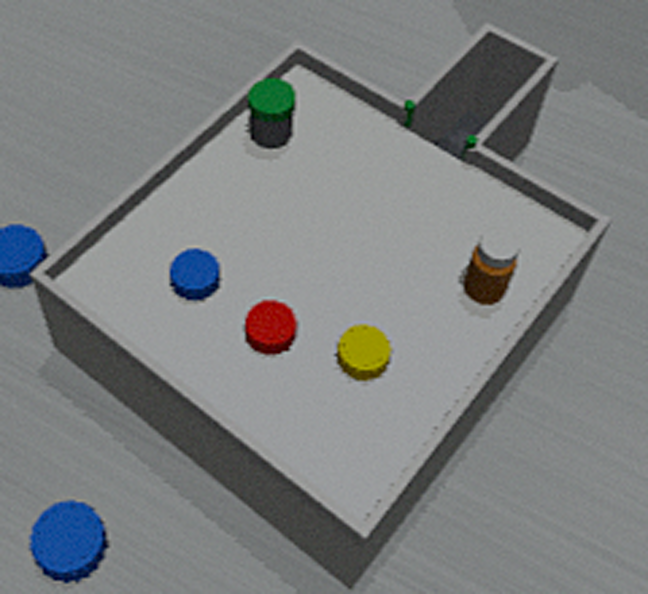

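View pics/side_crop.png

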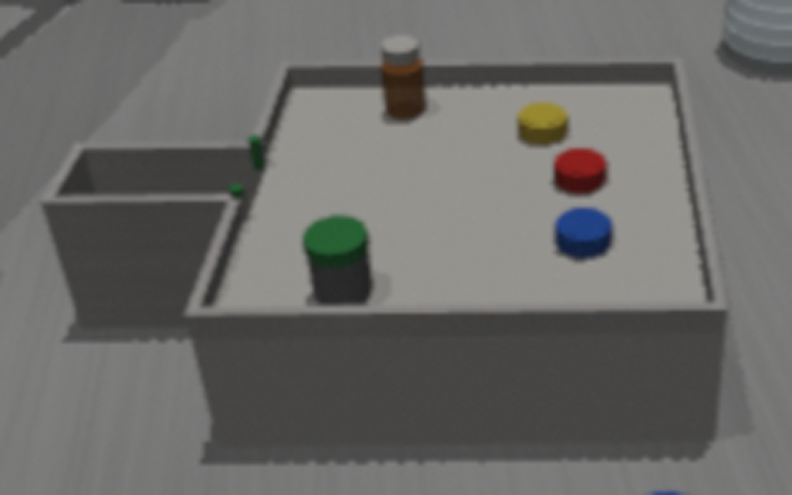

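The scene crop shows the deck cap, blue at (195,273) in the crop, inside the rim with red and yellow, and smaller than both bench look-alikes. In the same crop the vial is at (490,270), the jar at (271,112), and the posts at (410,108) and (471,145). Next I'll get the tray frame from the rim corners and posts in both views.

```bash
cat > m.py <<'E'
from h import *
sc=dict(np.load('scene0.npz'));sd=dict(np.load('side0.npz'))
S=lambda x,y:(x/2.7+170-.3,y/2.7+110-.3)
D=lambda x,y:(x/3.3+90-.35,y/3.3+140-.35)
cor={'A(+,-)':(S(299,48),D(190,311),(.136,-.131)),'B(+,+)':(S(608,220),D(286,66),(.136,.131)),'C(-,+)':(S(365,537),D(682,64),(-.136,.131)),'D(-,-)':(S(36,278),D(723,304),(-.136,-.131))}
P=[];Q=[]
for k,(a,b,l) in cor.items():
    x,e=tri([(sc,*a),(sd,*b)]); print(k,x.round(4),np.round(e,4),onz(sc,*a,.096).round(4),onz(sd,*b,.096).round(4))
    P.append(x[:2]);Q.append(l)
P=np.array(P);Q=np.array(Q)
pc=P.mean(0);W=(P-pc).T@Q
th=np.arctan2(W[1,0]-W[0,1],W[0,0]+W[1,1]);R=np.array([[np.cos(th),-np.sin(th)],[np.sin(th),np.cos(th)]])
print('centre',pc,'yaw',th,'resid',(P-(Q@R.T+pc)).round(4).tolist())
for n,a,b in [('red',(269.8,230.5),(265.2,191.2)),('blue',(241.6,210),(266.4,208.4)),('yellow',(304.4,238.8),(254,175.3)),('bench1',(174.5,202.8),(292.1,300.5)),('bench2',(194.5,309.2),(345.4,226.5))]:
    x,e=tri([(sc,*a),(sd,*b)]); print(n,x.round(4),np.round(e,4),'tray',(R.T@(x[:2]-pc)).round(4))
for n,a,b in [('postP',S(471,140),D(257,138)),('postM',S(410,103),D(237,187)),('jartop',S(271,97),D(336,236)),('vialtop',S(500,240),D(401,44))]:
    x,e=tri([(sc,*a),(sd,*b)]); print(n,x.round(4),np.round(e,4),'tray',(R.T@(x[:2]-pc)).round(4))
E
python3 m.py
```

```text
A(+,-) [ 0.4045 -0.074   0.0926] [0.0013 0.0013] [ 0.4093 -0.0725  0.096 ] [ 0.4042 -0.0769  0.096 ]
B(+,+) [0.4493 0.1781 0.094 ] [0.0008 0.0008] [0.45   0.1783 0.096 ] [0.4503 0.1731 0.096 ]
C(-,+) [0.7167 0.1312 0.0914] [0.0008 0.0008] [0.7175 0.1318 0.096 ] [0.7149 0.1226 0.096 ]
D(-,-) [ 0.6721 -0.1209  0.0939] [0.0006 0.0006] [ 0.6735 -0.12    0.096 ] [ 0.6708 -0.123   0.096 ]
centre [0.56062272 0.02859068] yaw 2.98738242991321 resid [[-0.0419, -0.2529], [0.0432, 0.258], [0.0418, 0.253], [-0.0431, -0.2581]]
red [0.625  0.0231 0.0869] [0.0003 0.0003] tray [-0.0645 -0.0045]
blue [ 0.6155 -0.0381  0.0903] [0.0003 0.0003] tray [-0.0645  0.0575]
yellow [0.6122 0.0808 0.0907] [0.0004 0.0004] tray [-0.043  -0.0595]
bench1 [ 0.6278 -0.1929  0.0146] [0.0002 0.0002] tray [-0.1004  0.2085]
bench2 [ 0.7818 -0.0313  0.0151] [0.0004 0.0004] tray [-0.2278  0.0252]
postP [0.4344 0.0752 0.101 ] [0.0001 0.0001] tray [ 0.1319 -0.0267]
postM [0.4241 0.0244 0.101 ] [0.0003 0.0003] tray [0.1342 0.0252]
jartop [ 0.481  -0.057   0.1176] [0.0004 0.0004] tray [0.0656 0.0968]
vialtop [0.5273 0.1255 0.1302] [0.001 0.001] tray [ 0.0478 -0.0906]
```

Corner A is actually the (+,+) corner, because tray y points to the robot's right when x points towards the robot. The yaw follows from the corner edges: all four give 2.966–2.968. The gate predicted from the corners matches the post midpoint within 2 mm. The corner heights of 0.091–0.094 m sit close to the expected 0.096. The caps triangulate to z = 0.087–0.091, against an expected 0.087. The bench look-alikes sit at z ≈ 0.015 and are larger.

I'll push with a cradle: fingers 24 mm apart, jaws across the tray.

```bash
cat >> h.py <<'E'
from scipy.spatial.transform import Rotation as Ro
C=np.array([.5606,.0286]); TH=2.967
RT=np.array([[np.cos(TH),-np.sin(TH)],[np.sin(TH),np.cos(TH)]])
def w(x,y,z): return [*(RT@[x,y]+C),z]
def t(p): return RT.T@(np.array(p)[:2]-C)
X=RT[:,0]
def quat(s=1):
    xx=np.array([X[0],X[1],0])*s; zz=np.array([0,0,-1.]); return Ro.from_matrix(np.array([xx,np.cross(zz,xx),zz]).T).as_quat()
Z=.084; OFF=.0216
E
python3 - <<'E'
from h import *
print(t([.625,.0231]),t([.6155,-.0381]),t([.6122,.0808]))
for s in (1,-1):
    for p in (w(-.1,0,.2),w(.115,0,.084)):
        j=ctrl.solve_ik(p,quat(s)); print(s,None if j is None else np.round(j,2))
E
```

```text
[-0.06437634 -0.00577035] [-0.06565163  0.05614947] [-0.04174804 -0.0603697 ]
1 [-0.02  0.09  1.52 -0.    1.53 -1.42]
1 [ 0.05 -0.32  2.08 -0.    1.37 -1.34]
-1 [-0.02  0.09  1.52 -0.    1.53  1.72]
-1 [ 0.05 -0.32  2.08 -0.    1.37  1.8 ]
```

```bash
python3 - <<'E'
from h import *
q=quat(1)
ctrl.reach(w(-.064-OFF-.010,-.006,.17),q)
ctrl.command_gripper(.024)
print(ctrl.get_width(),ctrl.get_time(),t(ctrl.get_tool_pos()),ctrl.get_tool_pos())
save('wrist','w1.png')
ctrl.movel(w(-.064-OFF-.010,-.006,Z),feed=.12,guard=8)
print(ctrl.get_tool_pos(),ctrl.get_time())
save('side','s1.png'); save('scene','c1.png')
E
```

```text
0.02427051189077236 3.3917 [-0.09561623 -0.00596527] [0.65579882 0.01786537 0.1700086 ]
[0.65622398 0.01787691 0.08489711] 4.3083
```

View pics/w1.png

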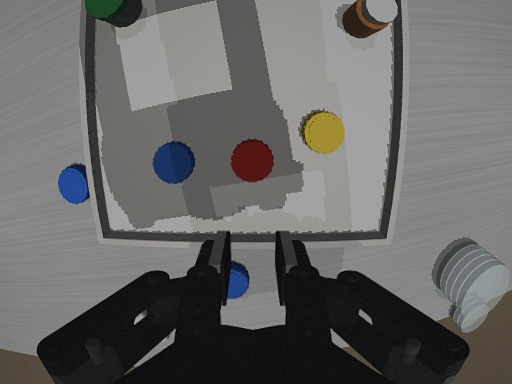

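View pics/s1.png

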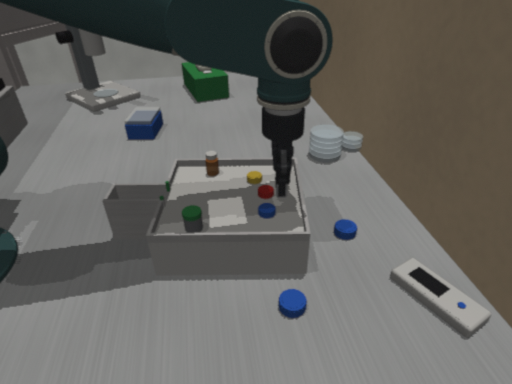

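View pics/c1.png

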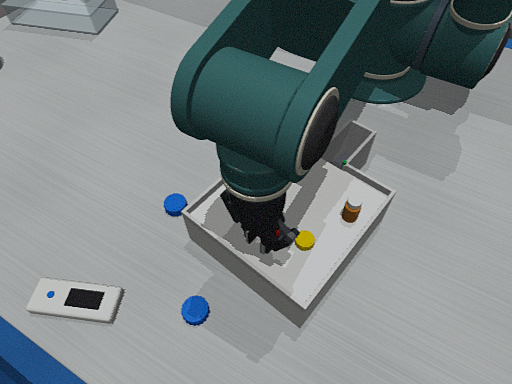

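The wrist view shows the red cap at (252,160), centred between the fingertips at columns 225 and 280. The side view shows the tips down on the deck behind red. Now I'll push red.

```bash
cat >> h.py <<'E'
def push(path,feeds,retract=True,tag=''):
    for (x,y),f in zip(path,feeds):
        g=ctrl.movel(w(x-OFF,y,Z),feed=f,guard=15)
        print(tag,(x,y),g,t(ctrl.get_tool_pos()).round(4),np.round(ctrl.get_contact_force(),1),round(ctrl.get_time(),2))
        if g: return
E
python3 - <<'E'
from h import *
push([(-.06,-.006),(.09,0),(.115,0)],[.08,.12,.1])
save('side','s2.png'); save('wrist','w2.png')
E
```

```text
(-0.06, -0.006) False [-0.0815 -0.006 ] [0.8 0.3 0.7] 4.73
 (0.09, 0) False [0.068 0.   ] [ 0.2 -0.  -0.2] 6.13
 (0.115, 0) False [ 0.0931 -0.0001] [ 0.1  0.7 -0.5] 6.53
```

View pics/w2.png

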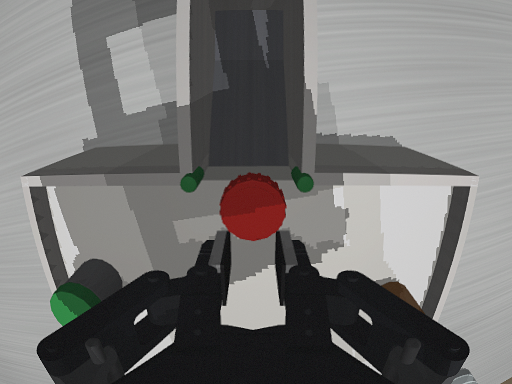

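View pics/s2.png

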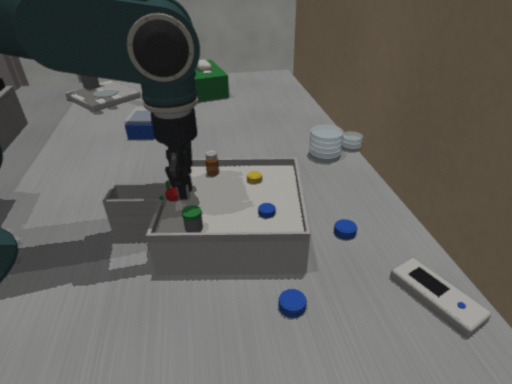

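The wrist view shows red cradled at (252,207), with the posts at columns 190 and 304. Their centre is 247, so red sits about 2 mm off to the −y side. I'll shift the line by +2 mm and push through.

```bash
python3 - <<'E'
from h import *
push([(.125,.002),(.1365,.002)],[.06,.06])
ctrl.pause(.3)
save('wrist','w3.png')
E
```

```text
(0.125, 0.002) False [0.1036 0.0021] [0.3 0.1 0.4] 6.95
 (0.1365, 0.002) False [0.1151 0.0019] [1.2 0.8 1.5] 7.29
```

View pics/w3.png

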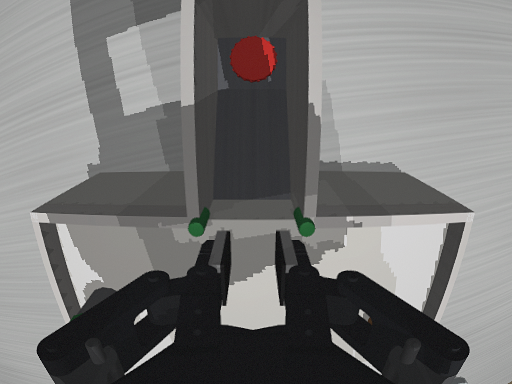

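Red slid down the chute and lies in the slot at (253,58). Blue is next.

```bash
cat >> h.py <<'E'
def goto(x,y):
    p=t(ctrl.get_tool_pos())
    ctrl.movel(w(p[0]-.01,p[1],Z),feed=.1)
    ctrl.movel(w(p[0]-.015,p[1],.15),feed=.2)
    ctrl.movel(w(x-OFF-.010,y,.15),feed=.25)
    ctrl.movel(w(x-OFF-.010,y,Z),feed=.12,guard=8)
    print(t(ctrl.get_tool_pos()),ctrl.get_time())
E
python3 - <<'E'
from h import *
goto(-.066,.056)
push([(-.066,.056),(-.055,.056),(.09,.002),(.115,.002)],[.08,.06,.1,.08])
save('wrist','w4.png')
E
```

```text
[-0.09781556  0.05587387] 10.0417
 (-0.066, 0.056) False [-0.0876  0.056 ] [ 0.  -0.3  0.7] 10.32
 (-0.055, 0.056) False [-0.0764  0.056 ] [-0.3 -0.6  0.5] 10.65
 (0.09, 0.002) False [0.0681 0.0021] [-0.5  1.5 -0.7] 12.35
 (0.115, 0.002) False [0.0933 0.002 ] [-0.5 -0.2  0.1] 12.81
```

View pics/w4.png

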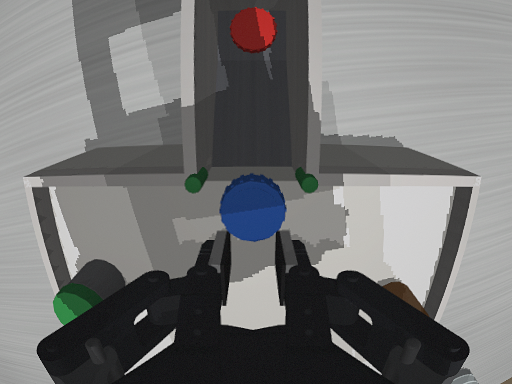

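Blue is cradled at (253,208), centred between the posts at columns 194 and 309. Red lies at the far end of the slot at (253,30). I'll push blue through, then start on yellow.

```bash
python3 - <<'E'
from h import *
push([(.125,.002),(.1365,.002)],[.06,.06])
ctrl.pause(.4)
save('wrist','w5.png')
E
```

```text
(0.125, 0.002) False [0.1036 0.002 ] [ 0.5 -0.4 -0.7] 13.18
 (0.1365, 0.002) False [0.1151 0.0019] [ 0.8 -0.7 -0.1] 13.52
```

View pics/w5.png

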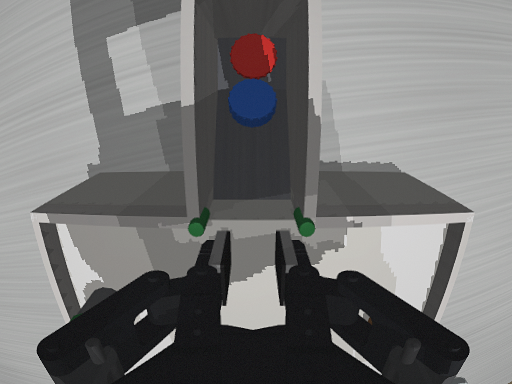

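Blue is in the slot at (252,102), next to red. Now yellow.

```bash
python3 - <<'E'
from h import *
goto(-.042,-.060)
push([(-.042,-.060),(-.030,-.060),(.09,.002),(.115,.002)],[.08,.06,.1,.08])
save('wrist','w6.png')
E
```

```text
[-0.07381709 -0.06003649] 16.2833
 (-0.042, -0.06) False [-0.0636 -0.0601] [-0.2  0.4  0.7] 16.56
 (-0.03, -0.06) False [-0.0513 -0.0601] [ 0.5 -0.9 -0.3] 16.91
 (0.09, 0.002) False [0.0681 0.0019] [ 0.3 -0.1 -0.3] 18.41
 (0.115, 0.002) False [0.0933 0.0019] [ 0.9 -0.7 -0.3] 18.87
```

View pics/w6.png

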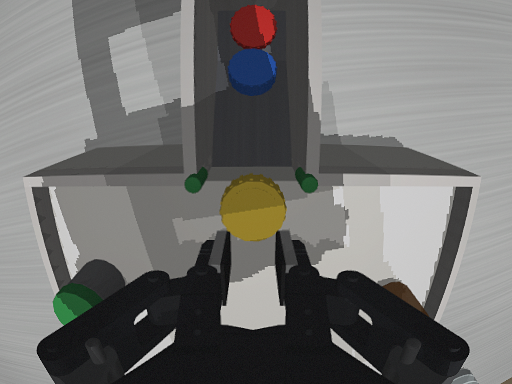

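Yellow is cradled at (253,208), centred in the gate. I'll push it through, back off, lift and check.

```bash
python3 - <<'E'
from h import *
push([(.125,.002),(.1365,.002)],[.06,.06])
ctrl.pause(.5)
save('wrist','w7.png')
ctrl.movel(w(.10,.002,Z),feed=.1); ctrl.movel(w(.07,0,.2),feed=.2)
ctrl.pause(.3)
save('wrist','w8.png');save('side','s8.png')
c=ctrl.camera('side')
print(ctrl.get_time(),ctrl.get_contact_force())
for col in ['red','blue','yellow','green','amber']: print(col,[(ce.tolist(),st[4]) for ce,st in blobs(c,col)])
a=cv2.imread('pics/w7.png');b=cv2.imread('pics/w8.png');s=cv2.imread('pics/s8.png')
cv2.imwrite('pics/fin.png',cv2.resize(np.vstack([np.hstack([a,b])]),(800,300)))
E
```

```text
(0.125, 0.002) False [0.1036 0.002 ] [ 0.6  0.3 -0.1] 19.23
 (0.1365, 0.002) False [0.1151 0.002 ] [-0.5 -0.5  0.5] 19.57
21.625 [ 0.82591603 -0.63410733 -0.38995683]
red []
blue [([145.0, 122.8], 72), ([345.4, 226.8], 248), ([292.1, 300.7], 489), ([461.2, 304.9], 24)]
yellow []
green [([211.0, 83.8], 925), ([167.4, 186.1], 16), ([161.0, 197.3], 7), ([191.3, 212.9], 230)]
amber [([211.8, 166.4], 138)]
```

View pics/fin.png

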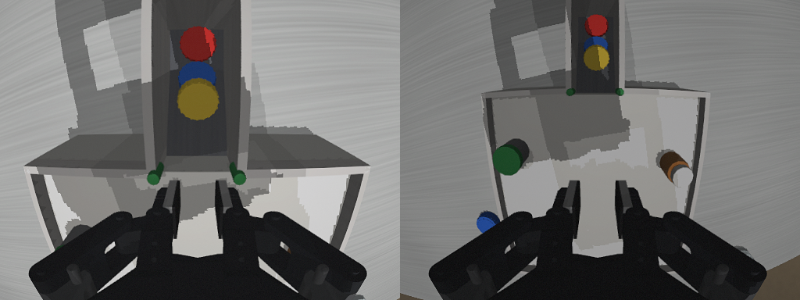

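View pics/s8.png

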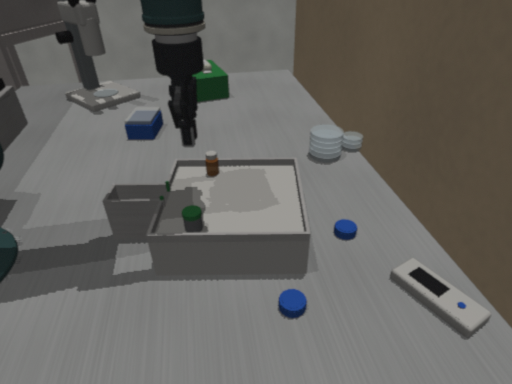

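All three caps are inside the slot, but yellow overlaps blue in both wrist views, so it may be resting partly on it. I'll triangulate the cap heights from two wrist positions before handing in.

```bash
cat > chk.py <<'E'
from h import *
def wray(c,u,v):
    x=(u-c['cx'])/c['fx'];y=(v-c['cy'])/c['fy'];r=np.hypot(x,y)
    d=np.array([np.sin(r)*x/r,-np.sin(r)*y/r,-np.cos(r)]);E=c['extrinsics'];return -E[:3,:3].T@E[:3,3],E[:3,:3].T@d
def look(tag,p):
    ctrl.movel(p,feed=.2); ctrl.pause(.2); c=save('wrist',tag+'.png'); 
    hsv=cv2.cvtColor(np.ascontiguousarray(c['image']),cv2.COLOR_RGB2HSV);H,S,V=cv2.split(hsv);out={}
    for n,m in {'red':((H<6)|(H>172))&(S>150)&(V>40),'blue':(H>105)&(H<125)&(S>120)&(V>30),'yellow':(H>18)&(H<36)&(S>110)&(V>50)}.items():
        m=m.astype(np.uint8);k,_,st,ce=cv2.connectedComponentsWithStats(m);
        i=1+np.argmax(st[1:,4]) if k>1 else 0
        out[n]=(ce[i],st[i].tolist())
    return c,out
E
python3 - <<'E'
from chk import *
a=look('w9',w(.03,0,.2)); b=look('w10',w(.09,0,.25))
for n in ['red','blue','yellow']:
    A=np.zeros((3,3));v=np.zeros(3)
    for c,o in (a,b):
        og,d=wray(c,*o[n][0]);P=np.eye(3)-np.outer(d,d);A+=P;v+=P@og
    x=np.linalg.solve(A,v);print(n,x.round(4),t(x).round(4),a[1][n],b[1][n])
s=cv2.imread('pics/w10.png')
cv2.imwrite('pics/w10c.png',cv2.resize(s[:180,150:350],None,fx=3,fy=3,interpolation=cv2.INTER_CUBIC))
save('scene','c10.png'); print(ctrl.get_time())
E
```

```text
red [ 0.3345  0.066  -0.0252] [0.2292 0.0024] (array([251.17915309,   5.06840391]), [237, 0, 30, 13, 307]) (array([251.3030888 ,  56.15830116]), [239, 44, 26, 25, 518])
blue [ 0.6583 -0.2359 -0.0494] [-0.1421  0.2435] (array([107.436457  , 262.63543004]), [92, 246, 32, 34, 779]) (array([124.93946731, 276.11864407]), [113, 265, 27, 25, 413])
yellow [0.3888 0.0567 0.0396] [0.1741 0.0022] (array([250.99381188,  35.42079208]), [235, 20, 34, 32, 808]) (array([251.32810047,  93.85243328]), [237, 80, 30, 29, 637])
23.0667
```

View pics/w10c.png

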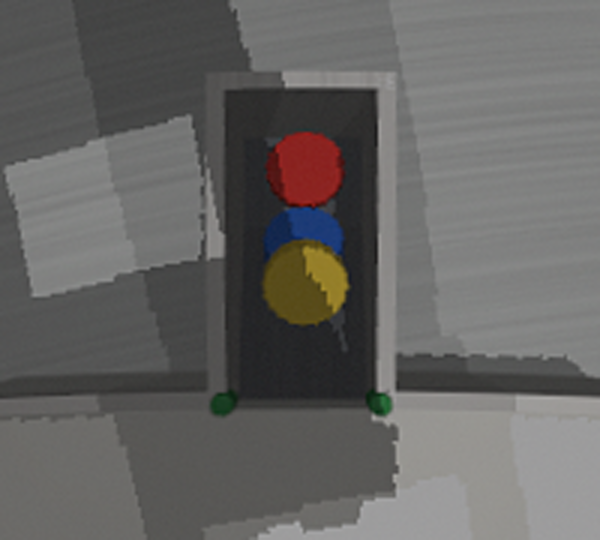

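View pics/c10.png

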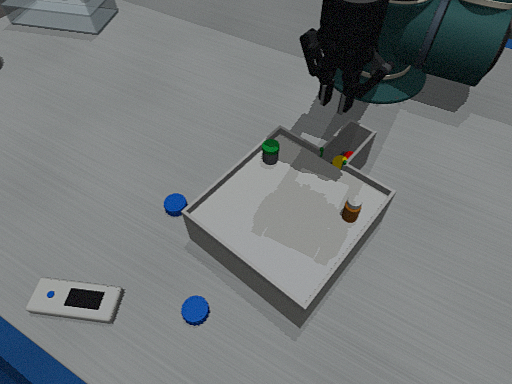

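Yellow is at tray (0.174, 0.002) with z ≈ 0.04 m, well under the 0.072 limit, and it hasn't moved between views. Red's z of −0.025 is not valid, because the blob is cut off at the border of the first view. The crop shows red flat at the slot's far end, with blue between it and yellow. The vial and jar are at their starting pixels. I'm handing in with the arm clear.

```bash
python3 - <<'E'
from h import *
ctrl.job_done(); print(ctrl.get_time())
E
```

```text
the job is handed in; nothing more can be done
the job is handed in; nothing more can be done
```

I pushed the red, blue and yellow caps in that order through the gate with the fingers set 24 mm apart as a cradle. All three are in the slot, nothing was picked up, and I handed the job in at about 23 s of the 67 s allowed.

**Caps:** The last wrist view shows all three between the slot walls. Yellow leans on blue, at tray x ≈ 0.174 m and z ≈ 0.04 m, against the 0.072 m limit.

**Vial and jar:** Both stand at the same pixels as at the start, to within about 0.2 px in the side view.

**Arm:** It was clear of everything, with the tool tip at 0.25 m. Contact forces read after each push stayed below about 2 N.

**Checks that failed:**
- **Red height:** It came out as −0.025 m, which is not valid because red was cut off at the image edge.
- **Blue position:** The colour mask picked a blue look-alike on the bench instead, so I confirmed both red and blue by eye in the picture only.
- **Gate position:** The wrist view showed the gate about 2 mm to the side of where I had measured it, and I corrected for that before the first cap went through.

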